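# Find the foot that still grips by dragging

## Task

Three of the four steel instrument feet on the grey slab have worn slick and one still grips, which cannot be seen. Drag every foot a few centimetres across the slab, keeping all of them standing on it and pressing down no more than gently, and feel which one drags hardest; then pick that one up and stand it flat near the middle of the sloping metal rest, where only a gripping foot stays put, without dropping it. Leave the other three standing on the slab, and leave the pipette, the bottle and the mouse alone.

Things in the scene. Friction and masses are not known exactly. Their poses are not given: they have to be found in the camera images.
- foot_a: one of four outwardly identical steel levelling feet, 0.54 to 0.66 kg: round puck 52 mm in diameter, from 8 to 32 mm above the underside, on a black rubber sole 48 mm in diameter, 8 mm thick; nut 24 mm across up to 39 mm; stud 12 mm in diameter up to 58 mm. Origin: centre of the underside; z up. One sole grips (5 to 10 N to drag it unpressed), three are slick (under 2 N); which cannot be seen
- foot_b: one of four outwardly identical steel levelling feet, 0.54 to 0.66 kg: round puck 52 mm in diameter, from 8 to 32 mm above the underside, on a black rubber sole 48 mm in diameter, 8 mm thick; nut 24 mm across up to 39 mm; stud 12 mm in diameter up to 58 mm. Origin: centre of the underside; z up. One sole grips (5 to 10 N to drag it unpressed), three are slick (under 2 N); which cannot be seen
- foot_c: one of four outwardly identical steel levelling feet, 0.54 to 0.66 kg: round puck 52 mm in diameter, from 8 to 32 mm above the underside, on a black rubber sole 48 mm in diameter, 8 mm thick; nut 24 mm across up to 39 mm; stud 12 mm in diameter up to 58 mm. Origin: centre of the underside; z up. One sole grips (5 to 10 N to drag it unpressed), three are slick (under 2 N); which cannot be seen
- foot_d: one of four outwardly identical steel levelling feet, 0.54 to 0.66 kg: round puck 52 mm in diameter, from 8 to 32 mm above the underside, on a black rubber sole 48 mm in diameter, 8 mm thick; nut 24 mm across up to 39 mm; stud 12 mm in diameter up to 58 mm. Origin: centre of the underside; z up. One sole grips (5 to 10 N to drag it unpressed), three are slick (under 2 N); which cannot be seen
- slab: fixed dark grey slab of bench-top resin, 200 mm (its x) by 400 mm (its y), 12 mm thick, lying on the bench. Origin: centre of its underside, so its top is 12 mm above. The feet start in a row along its y about 100 mm apart, some 20 mm to the -x side of its middle line; 50 mm or more of slab is free on their +x side
- rest: fixed sloping metal plate on a low grey stand, 170 mm (its x, pointing uphill) by 190 mm (its y, level), 6 mm thick, no rim; its surface slopes 18 degrees down to its -x side. Origin: centre of its underside, 38 mm above the bench; its z is square to the surface, which lies at z = 6 mm. A slick foot slides off it
- pipette: bystander: white pipette lying on the bench, about 275 mm long along its x, 26 mm thick; origin on its underside near mid-length
- bottle: bystander: white bottle, 60 mm in diameter, 130 mm high, upright; origin: centre of the underside
- mouse: bystander: black computer mouse, 100 by 60 by 26 mm; origin: centre of the underside
Not all that is in view belongs to the job. What is shaped like the foot_a but blue is not meant.

How it is judged:
By the outcome, as a careful person would: the job done as asked, in the order asked, and still so for the second after the job is handed in, with the robot touching nothing.
It also fails if it takes over 72 s, if anything falls off the work surface, if the arm or the gripper's body presses on something with over 40 N, if the wrist force passes 120 N, or if a joint passes its speed limit or range.

## Robot

A 6-joint arm with a two-finger parallel gripper is mounted at the origin on the work surface. World frame = base frame: x ahead of the robot, y to its left, z up, the work surface at z = 0. Lengths are in m, angles in rad, forces in N, time in s.
With the tool pointing down it reaches from about 0.375 to 0.9 m from the base axis. Payload 3.1 kg.
Tool frame: the origin (TCP) lies between the finger pads; the fingertips stand manip.finger_overhang ahead of it and the grasp point (between the pads) lies 5 mm behind it (manip.finger_overhang is the distance from the TCP to the fingertips, in m); z points along the fingers, y is the line along which they close (so a half turn about z gives the same grasp; the last joint's range is limited). The gripper opens to 85 mm and grips with 20 to 120 N. Pads are 22 mm wide; open, the fingers measure 114 mm over their backs; the gripper's body (76 mm by 85 mm) begins 54 mm behind the grasp point. The pads swing forward as they close: fully open they stand 13 mm farther back than shut.
Start: joints at [-1.484, 0.527, 1.433, -0, 1.181, -0.178], TCP at [0.164, -0.603, 0.245] pointing down, gripper open.
Joint ranges: [-3.08, 3.08], [-0.75, 2.2], [0.22, 2.44], [-1.43, 4.57], [0, 2.65], [-2.85, 2.85]. Speed limits (rad/s): [2.79, 2.79, 3.14, 3.14, 3.14, 3.14].

## Interface

Orientations are given as a unit quaternion [x, y, z, w].
In Python, from station import manip gives the robot as it stands.
- The arm moves only by the tool drive_tool, never from a script. Its argument "plan" is a list of rows, each a list of 7 numbers: the shift along the tool's x, y, z in m, then the turn, a rotation vector about the tool's x, y, z in degrees, then the opening, from -1 (shut) to 1 (fully open). In form: [[x, y, z, wx, wy, wz, gripper], ...]. A call has 1 to 10 rows; each row shifts and turns the commanded pose from where the row before left it, along the tool's axes as they then stand; what a row does not reach is not made up. A row lasts 1/10 s, in which the tool goes at most 50 mm and 8.59 degrees, less where a joint would pass 70% of its speed; a pose out of reach is approached as far as the arm can. A call is refused whole if a number of a shift passes 0.05 or a number of a turn 8.59, either way. A call with a gripper value outside its range is refused whole. The fingers move at their own pace and stop on an object; "newtons" is the grip in N (left out, the last holds). Time passes only in rows, so rows that do not move let the fingers close. It gives the time, the measured TCP pose, the force, the opening and the grip force at its end, in the units of the state.
- manip.sense(): the state, without advancing time (a new reading comes with each control period).
- manip.snapshot(name): name is "scene" or "top"; returns a dict with "image" (400x640x3 uint8, red, green, blue), "z_map" (400x640 float32, m along the optical axis (not along the pixel's ray), 0 where there is no reading), "fov_y" (degrees; the focal length in pixels is half the picture's height over the tangent of half this angle, whatever the lens; pixels are square), "cx", "cy" (the principal point, pixels), "extrinsics" (4x4, takes a point from camera to world coordinates). Camera axes: x right, y up, looking along -z (the intrinsics and any distortion apply to the point x, -y, -z); pixel columns grow to the right and rows downward; lengths in m; the calibration is good to about 2 mm. A picture is of the moment at which its call begins.
- manip.sign_off(): hands the job in; it is judged then, once.
The state is a dict: "t": time; "q": joint angles; "qd": joint speeds; "tau": joint torques, N m; "tcp_pos": TCP position; "tool_rot": TCP orientation; "force": force on the tool from outside, world axes, zero at the start; "ft_torque": the same for the moment, N m; "finger_gap": opening from 0.0 (shut) to 1.0 (fully open); "gripper_force": force on a finger pad.
Only numpy, scipy, OpenCV 4.12 (cv2) and the standard library are available. Lean on these libraries where they do the work, as an engineer would, in place of code of your own. Each camera call takes 0.05 s, during which the arm holds its last target. There are 200 camera calls.

## Working session

There is one attempt and no reset: what is moved stays moved. The work goes in short steps, Python scripts to look and compute and a tool call to move; the robot and the scene stay as the last step left them, time stands still between calls to the robot, and variables do not carry over. Pictures are saved under pics/ and viewed, at most 10 in all, crops included, and the job is handed in when it is done.

Besides the shell and the picture viewer there is one more tool, called in YAML: its name, and indented under it one key for each argument. drive_tool: Moves the arm, as the interface text tells. Its arguments: {"type":"object","properties":{"plan":{"type":"array"},"newtons":{"type":"number"}},"required":["plan"]}

```bash
mkdir -p pics; ls
cat > h.py <<'E'
import numpy as np, cv2
from station import manip
def snap(n,f=None):
    s=manip.snapshot(n)
    if f: cv2.imwrite('pics/'+f,s['image'][:,:,::-1])
    return s
def cloud(s):
    h,w=s['z_map'].shape; f=h/2/np.tan(np.radians(s['fov_y'])/2)
    v,u=np.mgrid[0:h,0:w]; z=s['z_map']
    P=np.stack([(u-s['cx'])/f*z,-(v-s['cy'])/f*z,-z],-1)
    E=np.array(s['extrinsics']); return P@E[:3,:3].T+E[:3,3]
def ray(s,u,v,h):
    f=s['image'].shape[0]/2/np.tan(np.radians(s['fov_y'])/2)
    E=np.array(s['extrinsics']); d=E[:3,:3]@np.array([(u-s['cx'])/f,-(v-s['cy'])/f,-1]); o=E[:3,3]
    return o+d*(h-o[2])/d[2]
E
python3 - <<'E'
from h import *
for n in('top','scene'):
    s=snap(n,n+'1.png'); print({k:(v if k not in('image','z_map') else v.shape) for k,v in s.items()}, (s['z_map']>0).mean())
print(manip.finger_overhang, manip.sense())
E
```

```text
pics
{'image': (400, 640, 3), 'z_map': (400, 640), 'fov_y': 50.65649927201206, 'cx': 323.6210117920024, 'cy': 199.64601013555037, 'extrinsics': array([[-0.0173951 ,  0.98735012, -0.15759806,  0.3995487 ],
       [-0.99984548, -0.01677824,  0.00524379, -0.08357452],
       [ 0.00253323,  0.15766493,  0.98748942,  1.13787092],
       [ 0.        ,  0.        ,  0.        ,  1.        ]])} 0.9960546875
{'image': (400, 640, 3), 'z_map': (400, 640), 'fov_y': 48.27261402247296, 'cx': 322.1773220347709, 'cy': 197.7565042707322, 'extrinsics': array([[ 0.50712381, -0.63329385,  0.58460615,  1.30595884],
       [ 0.86185647,  0.3683927 , -0.3485545 , -0.51156386],
       [ 0.00537278,  0.68060687,  0.73262911,  0.96543352],
       [ 0.        ,  0.        ,  0.        ,  1.        ]])} 0.9961328125
0.014 {'t': 0.1, 'q': array([-1.48350429e+00,  5.28398252e-01,  1.43377359e+00,  1.13171916e-05,
        1.18140660e+00, -1.78519340e-01]), 'qd': array([ 0.00053678, -0.00365059, -0.00362932, -0.00077151,  0.00088021,
        0.00101261]), 'tau': array([-3.99679730e-04, -4.43305707e+01, -1.78585625e+01, -2.19366821e-04,
        3.83799139e-03,  5.51850874e-06]), 'tcp_pos': array([ 0.16414762, -0.60241944,  0.24441624]), 'tool_rot': array([ 9.91180829e-01,  1.32512561e-01,  5.05012180e-05, -9.91622221e-04]), 'force': array([ 0.06698159, -0.02871016, -0.11512577]), 'ft_torque': array([-0.00743456, -0.03564427,  0.03520096]), 'gripper_force': 0.0, 'finger_gap': 0.9970479872719329}
```

View pics/top1.png

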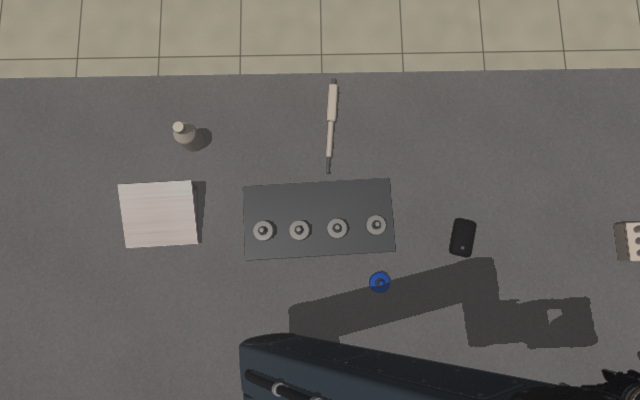

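View pics/scene1.png

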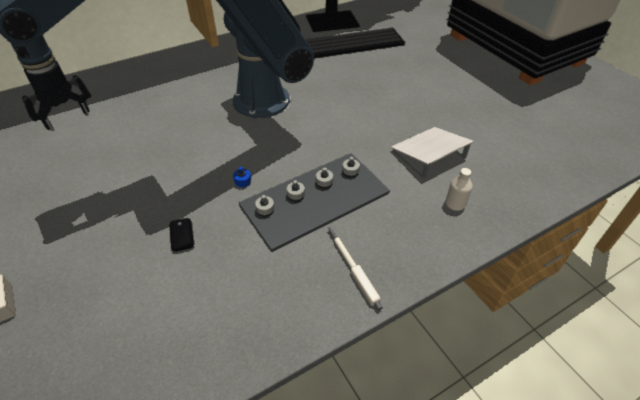

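The top view shows the slab at columns 243–395, rows 180–260. The four feet are at (263,230), (299,230), (337,228) and (376,225), and the rest is around (160,214). The blue decoy is at (380,282), the bottle at (185,132), the pipette at (331,125) and the mouse at (462,237). The scene view agrees.

```bash
cat >> h.py <<'E'
def feet(s,verbose=True):
    P=cloud(s); m=((P[...,2]>0.036)&(P[...,2]<0.085)&(P[...,0]>0.3)&(P[...,0]<0.62)&(P[...,1]>-0.3)&(P[...,1]<0.13))
    b=(s['image'][...,2].astype(int)-s['image'][...,0])>40
    m&=~b
    n,l,st,c=cv2.connectedComponentsWithStats(m.astype('uint8'))
    out=[]
    for i in range(1,n):
        if st[i,4]<60: continue
        Q=P[l==i]; 
        top=Q[(Q[:,2]<0.05)]; (cx,cy),r=cv2.minEnclosingCircle(top[:,:2].astype('float32'))
        out.append((cx,cy,r,Q[:,2].max(),st[i,4]))
    return np.array(sorted(out,key=lambda o:-o[1]))
E
python3 - <<'E'
from h import *
np.set_printoptions(precision=4,suppress=True)
for n in('top','scene'):
    s=snap(n); P=cloud(s); print(n); print(feet(s))
    # slab
    z=P[...,2]; m=(abs(z-0.012)<0.004)&(s['image'].sum(-1)<200)&(P[...,0]>.35)&(P[...,0]<.7)&(P[...,1]>-.3)&(P[...,1]<.2)
    m=cv2.morphologyEx(m.astype('uint8'),cv2.MORPH_OPEN,np.ones((3,3)))
    n_,l,st,c=cv2.connectedComponentsWithStats(m); i=1+st[1:,4].argmax()
    r=cv2.minAreaRect(P[l==i][:,:2].astype('float32')); print('slab',r,np.median(z[l==i]),cv2.boxPoints(r))
    R=(P[...,1]>.12)&(P[...,1]<.42)&(P[...,0]>.35)&(P[...,0]<.6)&(z>.012)&(z<.1)&(s['image'].sum(-1)>330)
    n_,l,st,c=cv2.connectedComponentsWithStats(R.astype('uint8')); i=1+st[1:,4].argmax()
    Q=P[l==i]; A=np.c_[Q[:,:2],np.ones(len(Q))]; co=np.linalg.lstsq(A,Q[:,2],rcond=None)[0]
    k=abs(A@co-Q[:,2])<.004; co=np.linalg.lstsq(A[k],Q[k,2],rcond=None)[0]
    print('rest plane',co,np.degrees(np.arctan(np.hypot(*co[:2]))),'uphill deg',np.degrees(np.arctan2(co[1],co[0])),len(Q),k.mean())
    r=cv2.minAreaRect(Q[k][:,:2].astype('float32')); print(r,cv2.boxPoints(r), 'zrange',Q[k][:,2].min(),Q[k][:,2].max(), 'ctr z',co@[*r[0],1])
    for nm,(x0,x1,y0,y1) in dict(bottle=(.5,.8,.2,.35),mouse=(.35,.5,-.5,-.3)).items():
        m=(P[...,0]>x0)&(P[...,0]<x1)&(P[...,1]>y0)&(P[...,1]<y1)&(z>.012); print(nm,P[m].min(0),P[m].max(0))
E
```

```text
top
[[  0.4965   0.0706   0.0258   0.0726 313.    ]
 [  0.4966  -0.0232   0.0259   0.0716 312.    ]
 [  0.4999  -0.1215   0.0258   0.0741 311.    ]
 [  0.5069  -0.2229   0.0261   0.0738 311.    ]]
slab ((0.5022017955780029, 0.04151220619678497), (0.011011438444256783, 0.0055850050412118435), 0.920317530632019) 0.011852269890052725 [[0.4967 0.0442]
 [0.4967 0.0386]
 [0.5078 0.0388]
 [0.5077 0.0444]]
rest plane [ 0.3247  0.0152 -0.1376] 18.00820663520676 uphill deg 2.677364524322942 3571 0.9347521702604312
((0.5301521420478821, 0.3327418267726898), (0.13934524357318878, 0.1745394468307495), 0.1282624751329422) [[0.4603 0.4199]
 [0.4607 0.2453]
 [0.6    0.2456]
 [0.5996 0.4202]] zrange 0.015123751270891495 0.06606251481373482 ctr z 0.039582052091271275
bottle [0.5001 0.2397 0.0121] [0.7789 0.3499 0.1338]
mouse [ 0.4216 -0.4893  0.0122] [ 0.4999 -0.4176  0.0321]
scene
[[  0.4971   0.0721   0.0274   0.0758 200.    ]
 [  0.498   -0.0239   0.0266   0.0756 212.    ]
 [  0.5001  -0.1207   0.0271   0.0759 226.    ]
 [  0.5078  -0.2211   0.0273   0.0749 237.    ]]
slab ((0.5225143432617188, -0.24274717271327972), (0.012211592867970467, 0.012747938744723797), 57.48816680908203) 0.014025725044724324 [[ 0.5139 -0.2445]
 [ 0.5246 -0.2513]
 [ 0.5312 -0.241 ]
 [ 0.5204 -0.2342]]
rest plane [ 0.3251  0.0163 -0.1354] 18.030419688383535 uphill deg 2.872048027982005 1143 0.9886264216972879
((0.5294780731201172, 0.3329034149646759), (0.1405048370361328, 0.17398454248905182), 0.0748240202665329) [[0.4591 0.4198]
 [0.4593 0.2458]
 [0.5998 0.246 ]
 [0.5996 0.42  ]] zrange 0.016124519296502826 0.06705457253404823 ctr z 0.042144375736575396
bottle [0.5002 0.2388 0.0121] [0.7823 0.3499 0.1357]
mouse [ 0.4205 -0.4908  0.013 ] [ 0.5    -0.4169  0.032 ]
```

Run:
```python
from h import *
np.set_printoptions(precision=4,suppress=True)
s=snap('top'); P=cloud(s); z=P[...,2]; g=s['image'].astype(int).sum(-1)
c=[ray(s,u,v,.012)[:2] for u,v in((243,186),(389,179),(395,250),(246,260))]; print('slab',np.array(c),np.mean(c,0))
R=((P[...,1]>.1)&(P[...,1]<.5)&(P[...,0]>.35)&(P[...,0]<.7)&(z>.01)&(z<.1)&(g>330)).astype('uint8')
R[:, 205:]=0; R[:170]=0
n,l,st,_=cv2.connectedComponentsWithStats(R); i=1+st[1:,4].argmax(); Q=P[l==i]
A=np.c_[Q[:,:2],np.ones(len(Q))]; co=np.linalg.lstsq(A,Q[:,2],rcond=None)[0]
for _ in range(3): k=abs(A@co-Q[:,2])<.003; co=np.linalg.lstsq(A[k],Q[k,2],rcond=None)[0]
r=cv2.minAreaRect(Q[k][:,:2].astype('float32')); print(co,'up',np.degrees(np.arctan2(co[1],co[0])),k.mean(),r,cv2.boxPoints(r),co@[*r[0],1])
b=(P[...,1]>.2)&(P[...,1]<.36)&(P[...,0]>.58)&(P[...,0]<.8)&(z>.015)&(l!=i); print('bottle',P[b].min(0),P[b].max(0))
```

```text
slab [[ 0.6204  0.1283]
 [ 0.6331 -0.2684]
 [ 0.441  -0.2763]
 [ 0.4216  0.1179]] [ 0.529  -0.0746]
[ 0.3245  0.0142 -0.1372] up 2.497832886881309 0.8379244074311338 ((0.5437183976173401, 0.34344229102134705), (0.16206227242946625, 0.19081072509288788), 2.5186150074005127) [[0.4586 0.4352]
 [0.467  0.2446]
 [0.6289 0.2517]
 [0.6205 0.4423]] 0.04413948405228055
bottle [0.58   0.2392 0.015 ] [0.7784 0.325  0.136 ]
```

drive_tool:
  plan:
    - [0, 0, 0, 0, 0, -8.57, 1]
    - [0, 0, 0, 0, 0, -8.57, 1]
    - [0, 0, 0, 0, 0, -8.57, 1]
    - [0, 0, 0, 0, 0, -8.57, 1]
    - [0, 0, 0, 0, 0, -8.57, 1]
    - [0, 0, 0, 0, 0, -8.57, 1]
    - [0, 0, 0, 0, 0, -8.57, 1]
    - [0, 0, 0, 0, 0, -8.57, 1]
    - [0, 0, 0, 0, 0, -8.57, 1]
  newtons: 20

```text
t: 1.15
tcp_pos: [0.1642, -0.6029, 0.2451]
tool_rot: [0.69, 0.724, 0.0, -0.0]
force: [-0.0, -1.0, -0.6]
finger_gap: 0.998
gripper_force: 0.0
```

```bash
cat >> h.py <<'E'
from scipy.spatial.transform import Rotation as Ro
def to(p,yaw=None,tilt=0):
    s=manip.sense(); R=Ro.from_quat(s['tool_rot']); d=R.inv().apply(np.array(p)-s['tcp_pos'])
    x=R.apply([1,0,0]); print('t',round(s['t'],2),'pos',s['tcp_pos'].round(4),'yaw',np.degrees(np.arctan2(x[1],x[0])).round(2),'zax',R.apply([0,0,1]).round(4),'F',s['force'].round(2),'gap',round(s['finger_gap'],3))
    print('shift tool',d.round(4))
    if yaw is not None:
        T=Ro.from_euler('z',yaw,degrees=True)*Ro.from_euler('x',180,degrees=True)
        print('rotvec',(R.inv()*Ro.from_euler('y',-tilt,degrees=True)*T).as_rotvec(degrees=True).round(2))
E
python3 -c "
from h import *
to((.507,-.222,.13),92.3)"
```

```text
t 1.15 pos [ 0.1642 -0.6029  0.2451] yaw 92.71 zax [-0.e+00  4.e-04 -1.e+00] F [-0.04 -1.01 -0.58] gap 0.998
shift tool [0.3642 0.3605 0.1153]
rotvec [-0.   -0.02  0.41]
```

drive_tool:
  plan:
    - [0.033, 0.033, 0.01, 0, 0, 0.4, 1]
    - [0.033, 0.033, 0.01, 0, 0, 0, 1]
    - [0.033, 0.033, 0.01, 0, 0, 0, 1]
    - [0.033, 0.033, 0.01, 0, 0, 0, 1]
    - [0.033, 0.033, 0.01, 0, 0, 0, 1]
    - [0.033, 0.033, 0.01, 0, 0, 0, 1]
    - [0.033, 0.033, 0.01, 0, 0, 0, 1]
    - [0.033, 0.033, 0.01, 0, 0, 0, 1]
    - [0.033, 0.033, 0.01, 0, 0, 0, 1]
    - [0.033, 0.033, 0.01, 0, 0, 0, 1]

```text
t: 2.15
tcp_pos: [0.4837, -0.2603, 0.145]
tool_rot: [0.695, 0.719, -0.0, 0.0]
force: [0.7, -0.2, -0.1]
finger_gap: 0.998
gripper_force: 0.0
```

drive_tool:
  plan:
    - [0.033, 0.03, 0.015, 0, 0, 0, 1]
    - [0, 0, 0, 0, 0, 0, 1]
    - [0, 0, 0, 0, 0, 0, 1]

```text
t: 2.45
tcp_pos: [0.5116, -0.2266, 0.1298]
tool_rot: [0.694, 0.72, -0.0, -0.001]
force: [0.1, 0.1, -0.0]
finger_gap: 0.999
gripper_force: 0.0
```

```bash
python3 -c "
from h import *
to((.507,-.222,.031),92.3)"
```

```text
t 2.45 pos [ 0.5116 -0.2266  0.1298] yaw 92.13 zax [-1.1e-03  3.0e-04 -1.0e+00] F [ 0.1   0.11 -0.01] gap 0.999
shift tool [ 0.0047 -0.0043  0.0988]
rotvec [-0.06 -0.02 -0.17]
```

drive_tool:
  plan:
    - [0.0047, -0.0043, 0.02, 0, 0, 0, 1]
    - [0, 0, 0.02, 0, 0, 0, 1]
    - [0, 0, 0.02, 0, 0, 0, 1]
    - [0, 0, 0.018, 0, 0, 0, 1]
    - [0, 0, 0.012, 0, 0, 0, 1]
    - [0, 0, 0.0085, 0, 0, 0, 1]
    - [0, 0, 0, 0, 0, 0, 1]
    - [0, 0, 0, 0, 0, 0, 1]

```text
t: 3.25
tcp_pos: [0.507, -0.2237, 0.0322]
tool_rot: [0.695, 0.719, 0.0, 0.0]
force: [0.9, -0.3, 0.1]
finger_gap: 0.999
gripper_force: 0.0
```

drive_tool:
  plan:
    - [0, 0, 0, 0, 0, 0, -1]
    - [0, 0, 0, 0, 0, 0, -1]
    - [0, 0, 0, 0, 0, 0, -1]
    - [0, 0, 0, 0, 0, 0, -1]
    - [0, 0, 0, 0, 0, 0, -1]
    - [0, 0, 0, 0, 0, 0, -1]
    - [0, 0, 0, 0, 0, 0, -1]
  newtons: 20

```text
t: 3.95
tcp_pos: [0.5073, -0.2233, 0.0325]
tool_rot: [0.695, 0.719, 0.0, 0.001]
force: [-1.3, 0.9, 5.9]
finger_gap: 0.601
gripper_force: 21.3
```

```bash
python3 -c "
from h import *
to((.507,-.222,.031),92.3)
snap('scene','c.png')
im=cv2.imread('pics/c.png')[130:270,200:420]; cv2.imwrite('pics/grasp1.png',cv2.resize(im,None,fx=3,fy=3))"
```

```text
t 3.95 pos [ 0.5073 -0.2233  0.0325] yaw 91.97 zax [ 9.e-04 -6.e-04 -1.e+00] F [-1.35  0.87  5.91] gap 0.601
shift tool [ 0.0013 -0.0002  0.0015]
rotvec [ 0.05  0.04 -0.33]
```

drive_tool:
  plan:
    - [0, 0, -0.0003, 0, 0, 0, -1]
    - [0, 0, 0, 0, 0, 0, -1]

```text
t: 4.2
tcp_pos: [0.5072, -0.2233, 0.0325]
tool_rot: [0.695, 0.719, 0.0, 0.0]
force: [0.1, 0.3, 5.2]
finger_gap: 0.602
gripper_force: 21.3
```

View pics/grasp1.png

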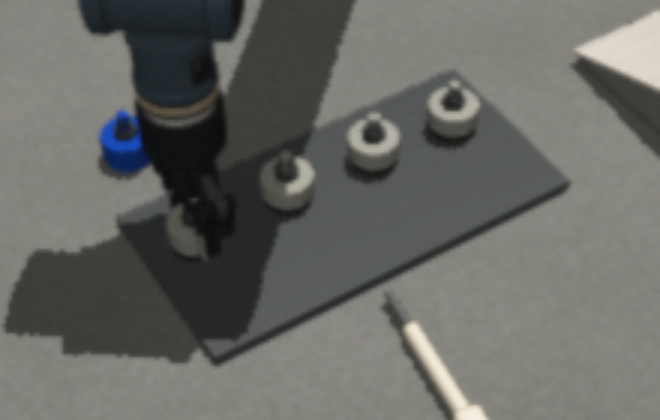

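The crop shows the gripper holding the nearest foot at about (195,230), upright. The other three are undisturbed. Next I'll ease off the vertical load and then drag.

drive_tool:
  plan:
    - [0, 0, -0.0018, 0, 0, 0, -1]
    - [0, 0, 0, 0, 0, 0, -1]
    - [0, 0, 0, 0, 0, 0, -1]

```text
t: 4.5
tcp_pos: [0.5061, -0.2226, 0.033]
tool_rot: [0.695, 0.719, -0.0, -0.001]
force: [-0.6, -0.5, -5.0]
finger_gap: 0.605
gripper_force: 22.0
```

drive_tool:
  plan:
    - [0, 0, 0.0009, 0, 0, 0, -1]
    - [0, 0, 0, 0, 0, 0, -1]
    - [0, 0, 0, 0, 0, 0, -1]

```text
t: 4.8
tcp_pos: [0.5067, -0.2231, 0.0327]
tool_rot: [0.695, 0.719, -0.0, -0.0]
force: [-0.4, -0.1, -4.8]
finger_gap: 0.6
gripper_force: 22.0
```

drive_tool:
  plan:
    - [0, 0, 0.0006, 0, 0, 0, -1]
    - [0, 0, 0, 0, 0, 0, -1]

```text
t: 5.0
tcp_pos: [0.5069, -0.2232, 0.0326]
tool_rot: [0.695, 0.719, 0.0, 0.0]
force: [-0.6, -0.1, -2.1]
finger_gap: 0.599
gripper_force: 22.3
```

drive_tool:
  plan:
    - [0, 0, 0.0005, 0, 0, 0, -1]
    - [0, 0, 0, 0, 0, 0, -1]
    - [0, 0, 0, 0, 0, 0, -1]

```text
t: 5.3
tcp_pos: [0.5071, -0.2233, 0.0326]
tool_rot: [0.695, 0.719, 0.0, 0.0]
force: [-1.1, 0.3, 4.9]
finger_gap: 0.601
gripper_force: 22.9
```

Contact through a tight grip is too stiff to keep the load small. I'll loosen the fingers slightly and push with the flat pad at low height instead. This adds no vertical load and won't tip the foot.

drive_tool:
  plan:
    - [0, 0, 0, 0, 0, 0, 0.28]
    - [0, 0, 0, 0, 0, 0, 0.28]
    - [0, 0, 0, 0, 0, 0, 0.28]

```text
t: 5.6
tcp_pos: [0.5071, -0.2234, 0.0318]
tool_rot: [0.695, 0.719, 0.0, 0.0]
force: [-0.3, -0.8, 0.6]
finger_gap: 0.641
gripper_force: 0.0
```

drive_tool:
  plan:
    - [0, 0.004, 0, 0, 0, 0, 0.28]
    - [0, 0.004, 0, 0, 0, 0, 0.28]
    - [0, 0.004, 0, 0, 0, 0, 0.28]
    - [0, 0.004, 0, 0, 0, 0, 0.28]
    - [0, 0.004, 0, 0, 0, 0, 0.28]

```text
t: 6.1
tcp_pos: [0.5273, -0.2224, 0.0318]
tool_rot: [0.695, 0.719, -0.0, -0.0]
force: [-0.7, -0.1, -0.5]
finger_gap: 0.643
gripper_force: 0.4
```

drive_tool:
  plan:
    - [0, 0.004, 0, 0, 0, 0, 0.28]
    - [0, 0.004, 0, 0, 0, 0, 0.28]
    - [0, 0.004, 0, 0, 0, 0, 0.28]

```text
t: 6.4
tcp_pos: [0.5392, -0.222, 0.0319]
tool_rot: [0.695, 0.719, 0.0, -0.0]
force: [-0.9, 0.3, -0.0]
finger_gap: 0.645
gripper_force: 0.4
```

drive_tool:
  plan:
    - [0, 0.004, 0, 0, 0, 0, 0.28]
    - [0, 0.004, 0, 0, 0, 0, 0.28]

```text
t: 6.6
tcp_pos: [0.5472, -0.2218, 0.0319]
tool_rot: [0.695, 0.719, -0.0, 0.0]
force: [-1.7, -0.4, 0.0]
finger_gap: 0.64
gripper_force: 0.4
```

That foot is slick, at about 1 N. Next is the neighbour at y ≈ -0.12.

drive_tool:
  plan:
    - [0, 0, 0, 0, 0, 0, 1]
    - [0, 0, 0, 0, 0, 0, 1]
    - [0, 0, -0.04, 0, 0, 0, 1]
    - [0, 0, -0.04, 0, 0, 0, 1]
    - [0.034, -0.0145, 0, 0, 0, 0, 1]
    - [0.034, -0.0145, 0, 0, 0, 0, 1]
    - [0.034, -0.0145, 0, 0, 0, 0, 1]
    - [0, 0, 0, 0, 0, 0, 1]
    - [0, 0, 0, 0, 0, 0, 1]

```text
t: 7.5
tcp_pos: [0.4999, -0.1208, 0.1123]
tool_rot: [0.694, 0.72, 0.0, 0.0]
force: [0.3, -0.9, -0.4]
finger_gap: 1.002
gripper_force: 0.0
```

```bash
python3 -c "
from h import *
to((.500,-.121,.032),92.3)
print(feet(snap('top')))"
```

```text
t 7.5 pos [ 0.4999 -0.1208  0.1123] yaw 92.04 zax [ 7.e-04 -5.e-04 -1.e+00] F [ 0.32 -0.92 -0.44] gap 1.002
shift tool [-0.0001 -0.      0.0803]
rotvec [ 0.04  0.03 -0.26]
[[4.96347964e-01 7.04931319e-02 2.60393806e-02 7.41808348e-02
  3.16000000e+02]]
```

drive_tool:
  plan:
    - [0, 0, 0.02, 0, 0, 0, 1]
    - [0, 0, 0.02, 0, 0, 0, 1]
    - [0, 0, 0.018, 0, 0, 0, 1]
    - [0, 0, 0.013, 0, 0, 0, 1]
    - [0, 0, 0.009, 0, 0, 0, 0.28]
    - [0, 0, 0, 0, 0, 0, 0.28]
    - [0, 0, 0, 0, 0, 0, 0.28]
    - [0, 0, 0, 0, 0, 0, 0.28]
    - [0, 0, 0, 0, 0, 0, 0.28]

```text
t: 8.45
tcp_pos: [0.5001, -0.1214, 0.0325]
tool_rot: [0.695, 0.719, 0.0, 0.0]
force: [-1.0, 0.3, -0.2]
finger_gap: 0.642
gripper_force: 0.4
```

drive_tool:
  plan:
    - [0, 0.004, 0, 0, 0, 0, 0.28]
    - [0, 0.004, 0, 0, 0, 0, 0.28]
    - [0, 0.004, 0, 0, 0, 0, 0.28]
    - [0, 0.004, 0, 0, 0, 0, 0.28]
    - [0, 0.004, 0, 0, 0, 0, 0.28]

```text
t: 8.95
tcp_pos: [0.516, -0.1191, 0.0322]
tool_rot: [0.695, 0.719, -0.002, -0.004]
force: [-8.3, -0.2, 6.4]
finger_gap: 0.642
gripper_force: 3.8
```

drive_tool:
  plan:
    - [0, 0.004, 0, 0, 0, 0, 0.28]
    - [0, 0.004, 0, 0, 0, 0, 0.28]
    - [0, 0.004, 0, 0, 0, 0, 0.28]

```text
t: 9.25
tcp_pos: [0.5279, -0.1187, 0.0322]
tool_rot: [0.695, 0.719, -0.002, -0.004]
force: [-7.5, -0.2, 6.7]
finger_gap: 0.641
gripper_force: 3.9
```

drive_tool:
  plan:
    - [0, 0.004, 0, 0, 0, 0, 0.28]
    - [0, 0.004, 0, 0, 0, 0, 0.28]

```text
t: 9.45
tcp_pos: [0.5359, -0.1185, 0.0322]
tool_rot: [0.695, 0.719, -0.002, -0.004]
force: [-7.3, 1.0, 6.6]
finger_gap: 0.638
gripper_force: 3.9
```

This foot drags at about 7.5 N, so it is probably the gripping one. I still need to drag the other two.

drive_tool:
  plan:
    - [0, 0, 0, 0, 0, 0, 1]
    - [0, 0, 0, 0, 0, 0, 1]
    - [0, 0, -0.04, 0, 0, 0, 1]
    - [0, 0, -0.04, 0, 0, 0, 1]
    - [0.033, -0.013, 0, 0, 0, 0, 1]
    - [0.033, -0.013, 0, 0, 0, 0, 1]
    - [0.032, -0.0134, 0, 0, 0, 0, 1]
    - [0, 0, 0, 0, 0, 0, 1]
    - [0, 0, 0, 0, 0, 0, 1]

```text
t: 10.35
tcp_pos: [0.4978, -0.023, 0.1123]
tool_rot: [0.694, 0.72, 0.0, 0.001]
force: [0.1, -0.4, 0.1]
finger_gap: 1.0
gripper_force: 0.0
```

```bash
python3 -c "
from h import *
to((.497,-.0235,.032),92.3)
print(feet(snap('scene')).round(4))"
```

```text
t 10.35 pos [ 0.4978 -0.023   0.1123] yaw 92.05 zax [ 2.e-03 -6.e-04 -1.e+00] F [ 0.07 -0.45  0.1 ] gap 1.0
shift tool [-0.0005 -0.001   0.0803]
rotvec [ 0.11  0.04 -0.25]
[[ 4.968e-01  6.980e-02  2.820e-02  7.360e-02  1.990e+02]
 [ 4.963e-01 -2.260e-02  2.650e-02  7.470e-02  2.050e+02]
 [ 5.372e-01 -1.183e-01  2.760e-02  7.500e-02  2.340e+02]
 [ 5.474e-01 -2.210e-01  2.750e-02  7.530e-02  2.540e+02]]
```

drive_tool:
  plan:
    - [0, -0.001, 0.02, 0, 0, 0, 1]
    - [0, 0, 0.02, 0, 0, 0, 1]
    - [0, 0, 0.018, 0, 0, 0, 1]
    - [0, 0, 0.013, 0, 0, 0, 1]
    - [0, 0, 0.009, 0, 0, 0, 0.28]
    - [0, 0, 0, 0, 0, 0, 0.28]
    - [0, 0, 0, 0, 0, 0, 0.28]
    - [0, 0, 0, 0, 0, 0, 0.28]
    - [0, 0, 0, 0, 0, 0, 0.28]

```text
t: 11.3
tcp_pos: [0.4966, -0.0235, 0.0326]
tool_rot: [0.695, 0.719, 0.0, 0.001]
force: [0.8, -0.2, -0.3]
finger_gap: 0.642
gripper_force: 0.0
```

drive_tool:
  plan:
    - [0, 0.004, 0, 0, 0, 0, 0.28]
    - [0, 0.004, 0, 0, 0, 0, 0.28]
    - [0, 0.004, 0, 0, 0, 0, 0.28]
    - [0, 0.004, 0, 0, 0, 0, 0.28]
    - [0, 0.004, 0, 0, 0, 0, 0.28]

```text
t: 11.8
tcp_pos: [0.5165, -0.0227, 0.0319]
tool_rot: [0.695, 0.719, 0.0, 0.0]
force: [-1.0, -0.3, 0.7]
finger_gap: 0.638
gripper_force: 0.5
```

drive_tool:
  plan:
    - [0, 0.004, 0, 0, 0, 0, 0.28]
    - [0, 0.004, 0, 0, 0, 0, 0.28]
    - [0, 0.004, 0, 0, 0, 0, 0.28]

```text
t: 12.1
tcp_pos: [0.5284, -0.0223, 0.0319]
tool_rot: [0.695, 0.719, -0.0, -0.0]
force: [-1.4, 0.7, 1.3]
finger_gap: 0.64
gripper_force: 0.5
```

drive_tool:
  plan:
    - [0, 0.004, 0, 0, 0, 0, 0.28]
    - [0, 0.004, 0, 0, 0, 0, 0.28]

```text
t: 12.3
tcp_pos: [0.5364, -0.022, 0.0319]
tool_rot: [0.695, 0.719, -0.0, -0.0]
force: [-0.5, 0.1, 0.1]
finger_gap: 0.639
gripper_force: 0.5
```

Slick. Last foot, at y ≈ 0.07.

drive_tool:
  plan:
    - [0, 0, 0, 0, 0, 0, 1]
    - [0, 0, 0, 0, 0, 0, 1]
    - [0, 0, -0.04, 0, 0, 0, 1]
    - [0, 0, -0.04, 0, 0, 0, 1]
    - [0.0315, -0.012, 0, 0, 0, 0, 1]
    - [0.0315, -0.012, 0, 0, 0, 0, 1]
    - [0.0312, -0.0123, 0, 0, 0, 0, 1]
    - [0, 0, 0, 0, 0, 0, 1]
    - [0, 0, 0, 0, 0, 0, 1]

```text
t: 13.2
tcp_pos: [0.4965, 0.0714, 0.1121]
tool_rot: [0.694, 0.72, 0.0, 0.0]
force: [0.1, -0.1, -0.0]
finger_gap: 0.998
gripper_force: 0.0
```

drive_tool:
  plan:
    - [0, 0, 0.02, 0, 0, 0, 1]
    - [0, 0, 0.02, 0, 0, 0, 1]
    - [0, 0, 0.018, 0, 0, 0, 1]
    - [0, 0, 0.013, 0, 0, 0, 1]
    - [0, 0, 0.009, 0, 0, 0, 0.28]
    - [0, 0, 0, 0, 0, 0, 0.28]
    - [0, 0, 0, 0, 0, 0, 0.28]
    - [0, 0, 0, 0, 0, 0, 0.28]
    - [0, 0, 0, 0, 0, 0, 0.28]

```text
t: 14.1
tcp_pos: [0.497, 0.0709, 0.0326]
tool_rot: [0.695, 0.719, 0.0, 0.001]
force: [0.6, 0.5, 0.3]
finger_gap: 0.639
gripper_force: 0.0
```

drive_tool:
  plan:
    - [0, 0.004, 0, 0, 0, 0, 0.28]
    - [0, 0.004, 0, 0, 0, 0, 0.28]
    - [0, 0.004, 0, 0, 0, 0, 0.28]
    - [0, 0.004, 0, 0, 0, 0, 0.28]
    - [0, 0.004, 0, 0, 0, 0, 0.28]

```text
t: 14.6
tcp_pos: [0.517, 0.0716, 0.0319]
tool_rot: [0.695, 0.719, 0.0, 0.0]
force: [-1.1, 0.1, 2.1]
finger_gap: 0.638
gripper_force: 0.6
```

drive_tool:
  plan:
    - [0, 0.004, 0, 0, 0, 0, 0.28]
    - [0, 0.004, 0, 0, 0, 0, 0.28]
    - [0, 0.004, 0, 0, 0, 0, 0.28]

```text
t: 14.9
tcp_pos: [0.5289, 0.072, 0.0319]
tool_rot: [0.695, 0.719, -0.0, -0.0]
force: [-1.4, -0.2, 1.4]
finger_gap: 0.642
gripper_force: 0.5
```

drive_tool:
  plan:
    - [0, 0.004, 0, 0, 0, 0, 0.28]
    - [0, 0.004, 0, 0, 0, 0, 0.28]

```text
t: 15.1
tcp_pos: [0.5369, 0.0722, 0.0319]
tool_rot: [0.695, 0.719, -0.0, -0.0]
force: [-0.7, -0.8, -0.1]
finger_gap: 0.641
gripper_force: 0.5
```

All four are dragged: about 1 N, 7.5 N, 1 N and 1 N. The gripping foot is the second one, now at about (0.537, -0.118). I'll return to it and re-measure.

drive_tool:
  plan:
    - [0, 0, 0, 0, 0, 0, 1]
    - [0, 0, 0, 0, 0, 0, 1]
    - [0, 0, -0.04, 0, 0, 0, 1]
    - [0, 0, -0.04, 0, 0, 0, 1]
    - [-0.048, -0.0017, 0, 0, 0, 0, 1]
    - [-0.048, -0.0017, 0, 0, 0, 0, 1]
    - [-0.048, -0.0017, 0, 0, 0, 0, 1]
    - [-0.0465, -0.0017, 0, 0, 0, 0, 1]
    - [0, 0, 0, 0, 0, 0, 1]
    - [0, 0, 0, 0, 0, 0, 1]

```text
t: 16.1
tcp_pos: [0.536, -0.1195, 0.1118]
tool_rot: [0.696, 0.718, 0.0, -0.0]
force: [-0.8, 0.7, -1.2]
finger_gap: 0.996
gripper_force: 0.0
```

```bash
python3 -c "
from h import *
to((.5375,-.1185,.0335),92.3)
print(feet(snap('scene')).round(4)); print(feet(snap('top')).round(4))"
```

```text
t 16.1 pos [ 0.536  -0.1195  0.1118] yaw 91.78 zax [-1.e-04  4.e-04 -1.e+00] F [-0.79  0.66 -1.22] gap 0.996
shift tool [0.0009 0.0015 0.0783]
rotvec [-0.   -0.02 -0.52]
[[ 5.378e-01  7.350e-02  2.840e-02  7.610e-02  2.110e+02]
 [ 5.378e-01 -2.110e-02  2.640e-02  7.410e-02  2.160e+02]
 [ 5.358e-01 -1.217e-01  2.830e-02  7.590e-02  2.280e+02]
 [ 5.478e-01 -2.199e-01  2.770e-02  7.430e-02  2.540e+02]]
[[ 5.375e-01  7.130e-02  2.610e-02  7.230e-02  3.040e+02]
 [ 5.473e-01 -2.231e-01  2.610e-02  7.160e-02  2.360e+02]]
```

drive_tool:
  plan:
    - [0, 0.001, 0.02, 0, 0, 0, 1]
    - [0, 0, 0.02, 0, 0, 0, 1]
    - [0, 0, 0.018, 0, 0, 0, 1]
    - [0, 0, 0.012, 0, 0, 0, 1]
    - [0, 0, 0.008, 0, 0, 0, 0.3]
    - [0, 0, 0, 0, 0, 0, -1]
    - [0, 0, 0, 0, 0, 0, -1]
    - [0, 0, 0, 0, 0, 0, -1]
    - [0, 0, 0, 0, 0, 0, -1]
    - [0, 0, 0, 0, 0, 0, -1]
  newtons: 40

```text
t: 17.2
tcp_pos: [0.5371, -0.1181, 0.0341]
tool_rot: [0.695, 0.719, 0.0, -0.0]
force: [0.0, 1.5, -3.3]
finger_gap: 0.593
gripper_force: 42.8
```

drive_tool:
  plan:
    - [0, 0, -0.001, 0, 0, 0, -1]
    - [0, 0, 0, 0, 0, 0, -1]
    - [0, 0, 0, 0, 0, 0, -1]

```text
t: 17.5
tcp_pos: [0.5375, -0.1186, 0.0348]
tool_rot: [0.695, 0.719, 0.0, 0.0]
force: [-0.6, 0.5, -6.5]
finger_gap: 0.59
gripper_force: 42.7
```

```bash
python3 -c "
from h import *
to((.5375,-.1185,.0335),92.3)"
```

```text
t 17.5 pos [ 0.5375 -0.1186  0.0348] yaw 91.95 zax [ 3.e-04 -2.e-04 -1.e+00] F [-0.61  0.48 -6.47] gap 0.59
shift tool [0.0001 0.     0.0013]
rotvec [ 0.02  0.01 -0.35]
```

drive_tool:
  plan:
    - [0, 0, -0.02, 0, 0, 0, -1]
    - [0, 0, -0.035, 0, 0, 0, -1]
    - [0, 0, -0.035, 0, 0, 0, -1]
    - [0, 0, -0.03, 0, 0, 0, -1]
    - [0.015, 0, -0.005, 0, 0, 0, -1]
    - [0.025, 0, 0, 0, 0, 0, -1]
    - [0.035, 0, 0, 0, 0, 0, -1]
    - [0.035, 0, 0, 0, 0, 0, -1]
    - [0.035, 0, 0, 0, 0, 0, -1]
    - [0.035, 0, 0, 0, 0, 0, -1]

```text
t: 18.5
tcp_pos: [0.5294, 0.0637, 0.1585]
tool_rot: [0.695, 0.719, -0.001, -0.001]
force: [-0.4, 0.1, -6.6]
finger_gap: 0.591
gripper_force: 44.6
```

drive_tool:
  plan:
    - [0.035, 0, 0, 0, 0, 0, -1]
    - [0.035, 0, 0, 0, 0, 0, -1]
    - [0.035, 0, 0, 0, 0, 0, -1]
    - [0.035, 0, 0, 0, 0, 0, -1]
    - [0.035, -0.003, 0, 0, 0, 0, -1]
    - [0.035, -0.003, 0, 0, 0, 0, -1]
    - [0.035, -0.003, 0, 0, 0, 0, -1]
    - [0.025, 0, 0, 0, 0, 0, -1]
    - [0.011, 0, 0, 0, 0, 0, -1]
    - [0, 0, 0, 0, 0, 0, -1]

```text
t: 19.5
tcp_pos: [0.511, 0.3434, 0.1584]
tool_rot: [0.694, 0.72, -0.001, -0.001]
force: [0.3, 0.3, -5.7]
finger_gap: 0.597
gripper_force: 44.5
```

```bash
cat >> h.py <<'E'
S=np.array([.5437,.3434,.0441]); N=np.array([-.3086,-.0135,.9511])
def place(h):
    T=(Ro.from_euler('z',2.5,degrees=True)*Ro.from_euler('y',-18,degrees=True)*Ro.from_euler('z',90,degrees=True)*Ro.from_euler('x',180,degrees=True))
    to(S+N*h); R=Ro.from_quat(manip.sense()['tool_rot']); print('turn',(R.inv()*T).as_rotvec(degrees=True).round(2)); print('shift in final axes',T.inv().apply(S+N*h-manip.sense()['tcp_pos']).round(4), 'above surf',((manip.sense()['tcp_pos']-S)@N).round(4))
E
python3 -c "
from h import *
place(.1)"
```

```text
t 19.5 pos [0.511  0.3434 0.1584] yaw 92.11 zax [-2.3e-03 -8.0e-04 -1.0e+00] F [ 0.31  0.33 -5.74] gap 0.597
shift tool [-0.0014  0.0019  0.0192]
turn [-18.13   0.1   -0.38]
shift in final axes [-0.0014 -0.0042  0.0188] above surf 0.1188
```

drive_tool:
  plan:
    - [0, 0, 0, -3, 0, 0, -1]
    - [0, 0, 0, -4, 0, 0, -1]
    - [0, 0, 0, -4, 0, -0.4, -1]
    - [0, 0, 0, -4, 0, 0, -1]
    - [0, 0, 0, -3.1, 0, 0, -1]
    - [0, -0.002, 0.008, 0, 0, 0, -1]
    - [-0.001, -0.002, 0.011, 0, 0, 0, -1]
    - [0, 0, 0, 0, 0, 0, -1]
    - [0, 0, 0, 0, 0, 0, -1]

```text
t: 20.4
tcp_pos: [0.5152, 0.3405, 0.1397]
tool_rot: [0.684, 0.712, 0.112, 0.109]
force: [-0.1, -1.1, -6.2]
finger_gap: 0.592
gripper_force: 44.3
```

```bash
python3 -c "
from h import *
place(.03)
for n in('scene','top'):
    s=snap(n,'c%s.png'%n)
a=cv2.imread('pics/cscene.png')[80:230,340:540]; b=cv2.imread('pics/ctop.png')[110:260,80:280]
cv2.imwrite('pics/pre.png',cv2.resize(np.hstack([a,b]),None,fx=2,fy=2))"
```

```text
t 20.4 pos [0.5152 0.3405 0.1397] yaw 92.28 zax [ 0.3089  0.0107 -0.951 ] F [-0.11 -1.09 -6.21] gap 0.592
shift tool [ 0.0018 -0.0023  0.0697]
turn [ 0.01  0.16 -0.17]
shift in final axes [ 0.0016 -0.0023  0.0697] above surf 0.0997
```

View pics/pre.png

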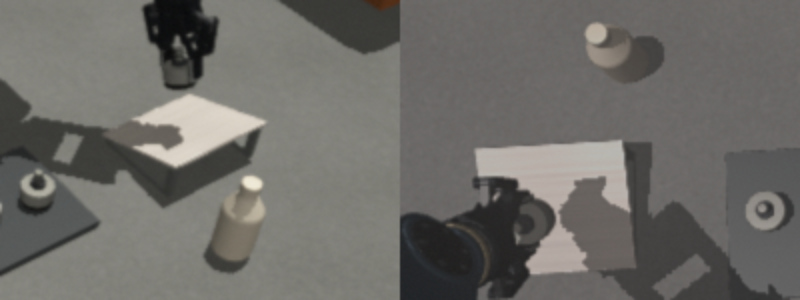

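The left half shows the foot hanging straight in the gripper above the rest at about (180,75). The right half shows it over the plate at about (535,222), with the bottle clear. Now I'll go down along the plate normal.

drive_tool:
  plan:
    - [0.001, -0.001, 0.01, 0, 0.1, -0.1, -1]
    - [0.001, -0.001, 0.015, 0, 0, 0, -1]
    - [0, 0, 0.015, 0, 0, 0, -1]
    - [0, 0, 0.014, 0, 0, 0, -1]
    - [0, 0, 0.01, 0, 0, 0, -1]
    - [0, 0, 0.006, 0, 0, 0, -1]
    - [0, 0, 0, 0, 0, 0, -1]
    - [0, 0, 0, 0, 0, 0, -1]

```text
t: 21.3
tcp_pos: [0.5346, 0.344, 0.0734]
tool_rot: [0.683, 0.713, 0.114, 0.109]
force: [0.5, -0.3, -6.2]
finger_gap: 0.591
gripper_force: 44.5
```

drive_tool:
  plan:
    - [0, 0, 0.002, 0, 0, 0, -1]
    - [0, 0, 0.002, 0, 0, 0, -1]
    - [0, 0, 0, 0, 0, 0, -1]

```text
t: 21.6
tcp_pos: [0.5358, 0.3441, 0.0699]
tool_rot: [0.683, 0.713, 0.114, 0.109]
force: [-0.3, 0.3, -6.1]
finger_gap: 0.597
gripper_force: 44.5
```

```bash
python3 -c "
from h import *
place(.022)"
```

```text
t 21.6 pos [0.5358 0.3441 0.0699] yaw 92.48 zax [ 0.3107  0.0136 -0.9504] F [-0.35  0.34 -6.14] gap 0.597
shift tool [-0.001  -0.0005  0.005 ]
turn [ 0.12 -0.   -0.02]
shift in final axes [-0.001  -0.0005  0.005 ] above surf 0.027
```

Height is 27 mm and contact is expected near 22 mm. I'll step down and watch the force.

drive_tool:
  plan:
    - [0, 0, 0.0015, 0, 0, 0, -1]
    - [0, 0, 0.0015, 0, 0, 0, -1]
    - [0, 0, 0, 0, 0, 0, -1]

```text
t: 21.9
tcp_pos: [0.5366, 0.344, 0.0666]
tool_rot: [0.683, 0.713, 0.113, 0.109]
force: [0.5, -0.4, -5.8]
finger_gap: 0.595
gripper_force: 44.5
```

drive_tool:
  plan:
    - [0, 0, 0.001, 0, 0, 0, -1]
    - [0, 0, 0, 0, 0, 0, -1]

```text
t: 22.1
tcp_pos: [0.5369, 0.344, 0.0657]
tool_rot: [0.683, 0.713, 0.114, 0.109]
force: [-1.0, 0.4, -6.3]
finger_gap: 0.595
gripper_force: 44.5
```

drive_tool:
  plan:
    - [0, 0, 0.0005, 0, 0, 0, -1]
    - [0, 0, 0, 0, 0, 0, -1]

```text
t: 22.3
tcp_pos: [0.5371, 0.3441, 0.0653]
tool_rot: [0.683, 0.713, 0.114, 0.109]
force: [-0.6, -0.2, -7.1]
finger_gap: 0.589
gripper_force: 44.5
```

drive_tool:
  plan:
    - [0, 0, 0.0006, 0, 0, 0, -1]
    - [0, 0, 0, 0, 0, 0, -1]

```text
t: 22.5
tcp_pos: [0.5371, 0.3441, 0.0652]
tool_rot: [0.683, 0.713, 0.114, 0.109]
force: [-1.8, -0.5, -1.8]
finger_gap: 0.595
gripper_force: 45.1
```

drive_tool:
  plan:
    - [0, 0, 0.0004, 0, 0, 0, -1]
    - [0, 0, 0, 0, 0, 0, -1]

```text
t: 22.7
tcp_pos: [0.5372, 0.3441, 0.0651]
tool_rot: [0.683, 0.713, 0.114, 0.109]
force: [-3.4, -0.8, 3.5]
finger_gap: 0.592
gripper_force: 45.5
```

Contact is made: the weight is transferred, with a slight press. Releasing in stages.

drive_tool:
  plan:
    - [0, 0, 0, 0, 0, 0, 0.22]
    - [0, 0, 0, 0, 0, 0, 0.26]
    - [0, 0, 0, 0, 0, 0, 0.32]
    - [0, 0, 0, 0, 0, 0, 0.5]
    - [0, 0, 0, 0, 0, 0, 0.7]
    - [0, 0, 0, 0, 0, 0, 1]
    - [0, 0, 0, 0, 0, 0, 1]
    - [0, 0, 0, 0, 0, 0, 1]

```text
t: 23.5
tcp_pos: [0.5375, 0.3441, 0.0644]
tool_rot: [0.683, 0.713, 0.114, 0.109]
force: [0.3, 0.5, -0.3]
finger_gap: 0.996
gripper_force: 0.0
```

drive_tool:
  plan:
    - [0, 0, -0.01, 0, 0, 0, 1]
    - [0, 0, -0.03, 0, 0, 0, 1]
    - [0, 0, -0.04, 0, 0, 0, 1]
    - [0, 0, -0.04, 0, 0, 0, 1]
    - [-0.04, 0, -0.03, 0, 0, 0, 1]
    - [-0.04, 0, -0.01, 0, 0, 0, 1]
    - [-0.04, 0, 0, 0, 0, 0, 1]
    - [-0.04, 0, 0, 0, 0, 0, 1]
    - [-0.03, 0, 0, 0, 0, 0, 1]
    - [0, 0, 0, 0, 0, 0, 1]

```text
t: 24.5
tcp_pos: [0.4958, 0.1493, 0.2172]
tool_rot: [0.685, 0.712, 0.113, 0.109]
force: [-0.5, 0.2, 0.0]
finger_gap: 1.0
gripper_force: 0.0
```

```bash
python3 -c "
from h import *
s=snap('scene','cs.png'); t=snap('top','ct.png')
for w in(s,t):
    P=cloud(w); d=(P-S)@N; m=(abs(P[...,0]-.54)<.07)&(abs(P[...,1]-.343)<.07)&(d>.027)&(d<.062)
    Q=P[m]; pk=Q[((Q-S)@N)<.036]; print('puck',m.sum(),(pk.min(0)+pk.max(0))/2,'top h',((Q-S)@N).max()); print(feet(w).round(4))
a=cv2.imread('pics/cs.png')[100:250,220:500]; b=cv2.imread('pics/ct.png')[120:270,100:420]
cv2.imwrite('pics/post.png',np.vstack([cv2.resize(a,(640,300)),cv2.resize(b,(640,300))]))
print(manip.sense()['tcp_pos'],manip.sense()['force'])"
```

```text
puck 146 [0.53362626 0.33807962 0.07485624] top h 0.06199666568008913
[[ 5.389e-01  7.420e-02  2.850e-02  7.350e-02  2.030e+02]
 [ 5.374e-01 -1.990e-02  2.810e-02  7.530e-02  2.190e+02]
 [ 5.474e-01 -2.235e-01  2.750e-02  7.510e-02  2.520e+02]]
puck 333 [0.53603959 0.34100161 0.07422898] top h 0.06184299048320932
[[ 5.370e-01  7.200e-02  2.590e-02  7.410e-02  3.020e+02]
 [ 5.367e-01 -2.220e-02  2.580e-02  7.240e-02  3.070e+02]
 [ 5.477e-01 -2.219e-01  2.590e-02  7.230e-02  3.080e+02]]
[0.49598536 0.15170832 0.21711832] [0.03907315 0.32476388 0.50806732]
```

View pics/post.png

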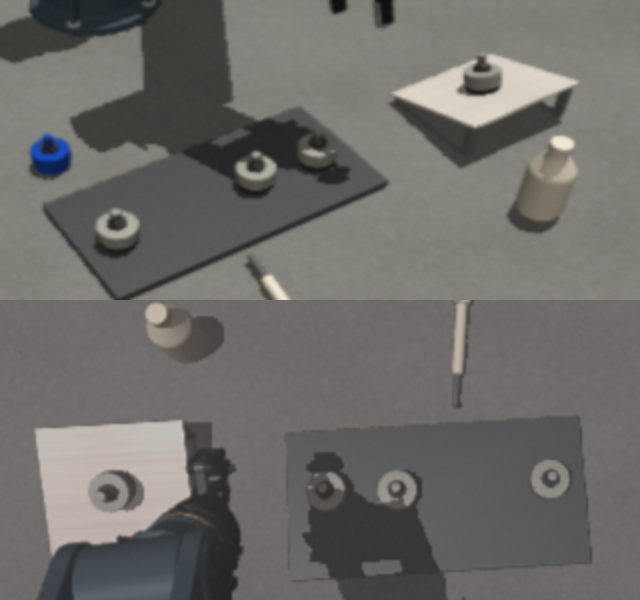

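The foot stands flat near the middle of the rest, at about (482,75) in the upper view and (110,490) in the lower. The other three stand on the slab, and the bystanders have not moved. I'll wait one second, check for creep, then hand in.

drive_tool:
  plan:
    - [0, 0, 0, 0, 0, 0, 1]
    - [0, 0, 0, 0, 0, 0, 1]
    - [0, 0, 0, 0, 0, 0, 1]
    - [0, 0, 0, 0, 0, 0, 1]
    - [0, 0, 0, 0, 0, 0, 1]
    - [0, 0, 0, 0, 0, 0, 1]
    - [0, 0, 0, 0, 0, 0, 1]
    - [0, 0, 0, 0, 0, 0, 1]
    - [0, 0, 0, 0, 0, 0, 1]
    - [0, 0, 0, 0, 0, 0, 1]

```text
t: 25.6
tcp_pos: [0.496, 0.1521, 0.2165]
tool_rot: [0.683, 0.713, 0.114, 0.109]
force: [0.2, -0.1, 0.8]
finger_gap: 1.002
gripper_force: 0.0
```

```bash
python3 -c "
from h import *
w=snap('top'); P=cloud(w); d=(P-S)@N; m=(abs(P[...,0]-.54)<.07)&(abs(P[...,1]-.343)<.07)&(d>.027)&(d<.036)
pk=P[m]; c=(pk.min(0)+pk.max(0))/2; print(c)
if abs(c-[.536,.341,.0742]).max()<.003: print(manip.sign_off())"
```

```text
[0.53590667 0.34119236 0.07447987]
the job is handed in; nothing more can be done
None
```

Job handed in: one foot dragged at about 7.5 N (others about 1 N; up to 7 N downward on it while dragging) and now stands flat and still near the middle of the rest, the other three are on the slab, and I saw no change to the bystanders.

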